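# Screw the dust cap onto the instrument's multi-start connector

## Task

Put the large dust cap on the connector that stands up from the grey instrument: set it level on the thread, turn it backwards (anticlockwise from above) under light pressure until it drops a step into the thread starts, and only then turn it forwards (clockwise) until it is fully home, and let go. The thread is soft, so press and turn gently and stop at a firm resistance, and leave the other things on the bench where they are.

Things in the scene. Friction and masses are not known exactly. Their poses are not given: they have to be found in the camera images.
- cap: the large dust cap, dark metal, about 0.16 kg, upright on the bench, open end down: round skirt 56 mm across, 28 mm tall (bore 49 mm, 24 mm deep), on it a round knurled grip 36 mm across, 29 mm tall; grip it at any yaw. Origin: centre of the lower rim, z up. In the bore 4 lugs at 90 degrees, each 12 degrees wide, 3 mm tall, undersides 6 mm above the rim, inner ends 19 mm from the axis.
- port (a point): where the cap's origin lies when fully home: on the vertical axis of the instrument's connector, 75 mm above the bench, 1 mm above its square flange (70 mm). Its shell: core 36 mm across, tapered tip 23 mm above this point, thread 47 mm across; 1 mm radial play to the cap. It is stiff, but its rubber mount twists 0.25 rad per N m; over 40 N between cap and instrument (about 0.8 N m at the stop) spoils the thread.
- gap (a point): same axis, 3 mm above port: the cap's origin is here when its lugs have dropped into the four 25 degree gaps (thread starts), 90 degrees apart. Where they lie round the axis is unknown (no yaw given tells it): feel for them. From here clockwise turning leads the lugs under the ridges (2 mm play), down 3 mm over 45 degrees, then level to a firm stop: home. Let go, it stays.
- crest (a point): same axis, 10.5 mm above port: the cap's origin when its lugs stand on the ridges' high ends. Clockwise from each gap: 59 degrees of ridge (top falls 3 mm over 45 degrees, then level), a 6 degree stop as high as the crest, the next gap. On the ridges clockwise runs into the stop; anticlockwise climbs to the crest, then drops 7.5 mm into the gap. A 3 mm drop off the stops onto a ridge is not it.
- chassis: the grey instrument lying on the bench and fixed there, 226 x 310 mm, 70 mm tall, origin at the centre of its underside. The connector axis stands at (0, -50 mm) in its frame.
- small_cap: a smaller dark cap, 38 mm in diameter and 34 mm tall with a 22 mm grip, for another connector; to be left alone. Origin at the centre of its underside.
- module: an upright aluminium plug-in module, 100 x 34 x 78 mm, to be left alone. Origin at the centre of its underside.
- driver: a screwdriver with a black handle, 190 mm long, lying on the bench; to be left alone. Origin near its middle.

How it is judged:
On the way, in this order (a step that is already met when the one before it is completed fails the run):
1. the cap sits over the connector, level, its lugs down on the thread (z of cap in the frame of port below 0.0125 m and horizontal distance between cap and port below 0.004 m and angle between cap's own z axis and vertical below 0.12 rad).
2. the lugs have dropped into the thread starts (z of cap in the frame of port below 0.0042 m and horizontal distance between cap and port below 0.004 m and angle between cap's own z axis and vertical below 0.1 rad), for 0.1 s.
At the end, for the whole second after the job is handed in: the cap is on the connector, level within 3 degrees, centred within 3 mm, screwed down to within 1 mm of home, released and at rest; the other things are where they were (z of cap in the frame of port between -0.003 and 0.001 m and horizontal distance between cap and port below 0.003 m and angle between cap's own z axis and vertical below 0.05 rad and linear speed of cap below 0.01 m/s); the robot touches nothing.
It fails at once if the thread is forced: more than 40 N between cap and instrument (contact force between cap and chassis above 40 N).
It fails at once if the small cap is disturbed (moved 20 mm) (distance of small_cap from where it was at the start of the episode above 0.02 m).
It fails at once if the module is disturbed (moved 20 mm) (distance of module from where it was at the start of the episode above 0.02 m).
It fails at once if the screwdriver is disturbed (moved 20 mm) (distance of driver from where it was at the start of the episode above 0.02 m).
It also fails if it takes over 72 s, if anything falls off the work surface, if the arm or the gripper's body presses on something with over 40 N, if the wrist force passes 120 N, or if a joint passes its speed limit or range.

## Robot

A 6-joint arm with a two-finger parallel gripper is mounted at the origin on the work surface. World frame = base frame: x ahead of the robot, y to its left, z up, the work surface at z = 0. Lengths are in m, angles in rad, forces in N, time in s.
With the tool pointing down it reaches from about 0.35 to 0.925 m from the base axis. Payload 6.4 kg.
Tool frame: the origin (TCP) lies midway between the tips of the shut fingers; the grasp point (between the pads) lies 19 mm behind it; z points along the fingers, y is the line along which they close (so a half turn about z gives the same grasp; the last joint's range is limited). The gripper opens to 85 mm and grips with 20 to 120 N. Pads are 22 mm wide; open, the fingers measure 114 mm over their backs; the gripper's body (76 mm by 85 mm) begins 54 mm behind the grasp point. The pads swing forward as they close: fully open they stand 13 mm farther back than shut.
Start: joints at [1.065, 0.245, 1.558, -0, 1.339, -0.174], TCP at [0.212, 0.615, 0.231] pointing down, gripper open.
Joint ranges: [-3.13, 3.13], [-1.02, 2.26], [0.13, 2.54], [-0.95, 4.09], [0.21, 2.88], [-2.74, 2.74]. Speed limits (rad/s): [2.57, 2.57, 3.14, 3.14, 3.14, 3.14].

## Interface

Orientations are given as a 3x3 rotation matrix whose columns are the frame's x, y, z axes.
In Python, from bench import * gives the robot as it stands. The module is installed in compiled form; this text tells all that it offers.
- The arm moves only by the shell command python3 -m jog 'ROWS' [OPENING] [FORCE]. ROWS is JSON, a list of rows, each an object of numbers: "dx", "dy", "dz": the shift along the tool's x, y, z in m; "ax", "ay", "az": the turn, a rotation vector about the tool's x, y, z in rad. In form: [{"dx": .., "dy": .., "dz": .., "ax": .., "ay": .., "az": ..}, ...]. A call has exactly 5 rows; each row shifts and turns the commanded pose from where the row before left it, along the tool's axes as they then stand; what a row does not reach is not made up. A row lasts 1/8 s, in which the tool goes at most 62.5 mm and 10.7 degrees, less where a joint would pass 70% of its speed; a pose out of reach is approached as far as the arm can. A call is refused whole if a number of a shift passes 0.0625 or a number of a turn 0.188, either way. A call with a gripper value outside its range is refused whole. OPENING is the finger opening in m, from 0 to 0.0854, set as the call begins (- or left out, the last holds). The fingers move at their own pace and stop on an object; FORCE is the grip in N (left out, the last holds). Time passes only in rows, so rows that do not move let the fingers close, or fill a call up. It gives the time, the measured TCP pose, the force, the opening and the grip force at its end, in the units of the state.
- read_state(): the state, without advancing time (a new reading comes with each control period).
- capture(name): name is "side" or "top" or "wrist"; returns a dict with "image" (420x560x3 uint8, red, green, blue), "fov_y" (degrees; the focal length in pixels is half the picture's height over the tangent of half this angle, whatever the lens; pixels are square), "cx", "cy" (the principal point, pixels), "R" (3x3) and "t" (3): a world point X has camera coordinates R X + t. Camera axes: x right, y down, z forward; pixel columns grow to the right and rows downward; lengths in m; the calibration is good to about 2 mm. The wrist camera is an equidistant fisheye: a pixel r from the principal point sees the ray r / f radians off the axis. A picture is of the moment at which its call begins. There is no depth.
- hand_in(): hands the job in; it is judged then, once.
The state is a dict: "time_s": time; "joints": joint angles; "joint_vel": joint speeds; "joint_torque": joint torques, N m; "tool_pos": TCP position; "ee_rot": TCP orientation; "wrist_force": force on the tool from outside, world axes, zero at the start; "ft_torque": the same for the moment, N m; "grip_width": finger opening in m; "grip_force": force on a finger pad.
Only numpy, scipy, OpenCV 4.12 (cv2) and the standard library are available. Lean on these libraries where they do the work, as an engineer would, in place of code of your own. Each camera call takes 0.05 s, during which the arm holds its last target. There are 200 camera calls.

## Working session

There is one attempt and no reset: what is moved stays moved. The work goes in short steps, Python scripts to look and compute and a shell command to move; the robot and the scene stay as the last step left them, time stands still between calls to the robot, and variables do not carry over. Pictures are saved under pics/ and viewed, at most 10 in all, crops included, and the job is handed in when it is done.

```bash
mkdir -p pics; python3 - <<'E'
from bench import *
import cv2,json,numpy as np
for n in ("top","side"):
    c=capture(n); cv2.imwrite(f"pics/{n}0.png",c["image"][:,:,::-1]); print(n,c["fov_y"],c["cx"],c["cy"],np.array(c["R"]).round(4).tolist(),np.array(c["t"]).round(4).tolist())
s=read_state();print({k:np.round(v,3).tolist() for k,v in s.items()})
E
```

```text
top 43.83685712977966 282.77599425948375 209.79116431862062 [[0.0058, -0.9999, -0.0101], [-0.9955, -0.0048, -0.0944], [0.0944, 0.0106, -0.9955]] [-0.0833, 0.5784, 1.291]
side 50.355252840658075 274.8550788460795 216.51513506128447 [[0.9956, -0.0938, -0.0052], [-0.0512, -0.4948, -0.8675], [0.0788, 0.8639, -0.4974]] [-0.5605, 0.0634, 0.9089]
{'time_s': 0.1, 'joints': [1.065, 0.246, 1.559, -0.0, 1.339, -0.174], 'joint_vel': [0.001, -0.0, -0.004, 0.001, -0.001, -0.001], 'joint_torque': [0.0, -43.066, -32.713, -0.0, 0.003, 0.0], 'tool_pos': [0.211, 0.614, 0.23], 'ee_rot': [[-0.945, 0.326, -0.001], [0.326, 0.945, -0.002], [0.0, -0.002, -1.0]], 'wrist_force': [0.275, -0.359, 0.454], 'ft_torque': [-0.064, 0.017, 0.005], 'grip_force': 0.0, 'grip_width': 0.085}
```

View pics/top0.png

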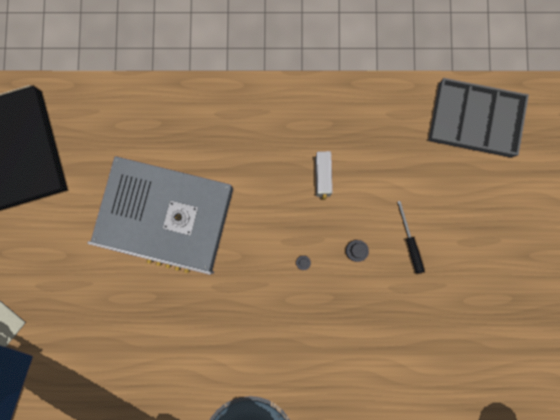

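View pics/side0.png

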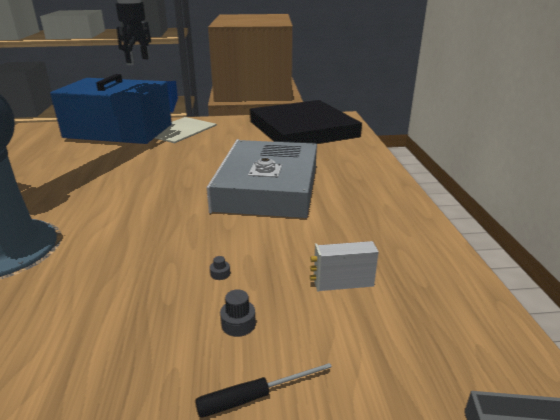

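The top view shows the large cap at about (357,250), the small cap at (303,263), the module at (324,175), the driver at (412,240), and the chassis with its connector flange at (180,217). In the side view the cap is at (238,312) and the flange at (266,169).

```bash
cat > h.py <<'E'
from bench import *
import cv2,numpy as np
def ray(c,u,v,fish=False):
    R=np.array(c["R"]);t=np.array(c["t"]);f=c["image"].shape[0]/2/np.tan(np.radians(c["fov_y"]/2))
    x,y=u-c["cx"],v-c["cy"]
    if fish:
        r=np.hypot(x,y);a=r/f;d=np.array([np.sin(a)*x/max(r,1e-9),np.sin(a)*y/max(r,1e-9),np.cos(a)])
    else: d=np.array([x/f,y/f,1])
    return -R.T@t,R.T@d
def on(c,u,v,z,fish=False):
    o,d=ray(c,u,v,fish);return o+d*(z-o[2])/d[2]
def blob(m,box,minA=30):
    u0,v0,u1,v1=box;k=np.zeros_like(m);k[v0:v1,u0:u1]=m[v0:v1,u0:u1]
    cs=cv2.findContours(k,cv2.RETR_EXTERNAL,cv2.CHAIN_APPROX_NONE)[0]
    return max(cs,key=cv2.contourArea)
def st():
    s=read_state();print(s["time_s"],"pos",np.round(s["tool_pos"],4),"F",np.round(s["wrist_force"],2),"T",np.round(s["ft_torque"],3),"w",round(s["grip_width"],4),"gf",round(s["grip_force"],1),"j",np.round(s["joints"],3));print(np.round(s["ee_rot"],4).tolist())
E
python3 - <<'E'
from h import *
c=capture("top");im=c["image"];hsv=cv2.cvtColor(im,cv2.COLOR_RGB2HSV)
S,V=hsv[...,1],hsv[...,2]
dark=((V<95)).astype(np.uint8)*255
b=blob(dark,(335,230,380,275));(u,v),r=cv2.minEnclosingCircle(b);print("cap",u,v,r,on(c,u,v,.028),cv2.contourArea(b))
b=blob(dark,(288,250,318,278));(u,v),r=cv2.minEnclosingCircle(b);print("small",u,v,r,on(c,u,v,.02))
grey=((S<70)).astype(np.uint8)*255
b=blob(grey,(80,145,245,285));rr=cv2.minAreaRect(b);P=np.array([on(c,*p,.070)[:2] for p in cv2.boxPoints(rr)]);print("ch",rr,P.round(4).tolist(),P.mean(0),np.linalg.norm(P[0]-P[1]),np.linalg.norm(P[1]-P[2]))
fl=(V>165).astype(np.uint8)*255
b=blob(cv2.morphologyEx(fl,cv2.MORPH_CLOSE,np.ones((9,9))),(155,190,208,245));rr=cv2.minAreaRect(b);print("fl",rr,on(c,*rr[0],.074))
E
```

```text
cap 356.0 251.0 11.401854515075684 [ 0.47606123 -0.26393222  0.028     ] 346.5
small 302.6153869628906 262.19232177734375 6.7220587730407715 [ 0.44738369 -0.13075543  0.02      ]
ch ((160.61764526367188, 214.5294189453125), (129.51402282714844, 92.89114379882812), 14.03624439239502) [[0.4889, 0.397], [0.712, 0.3503], [0.6348, 0.0378], [0.4149, 0.0891]] [0.5626517  0.21853664] 0.2278548585435664 0.3219066511345383
fl ((179.8307647705078, 217.45384216308594), (27.6273250579834, 27.978147506713867), 15.255120277404785) [0.5543584 0.1699959 0.074    ]
```

```bash
R='{"dx":-0.0469,"dy":-0.0308}'
python3 -m jog '[{"dx":-0.0469,"dy":-0.0308},{"dx":-0.0469,"dy":-0.0308},{"dx":-0.0469,"dy":-0.0308},{"dx":-0.0469,"dy":-0.0308},{"dx":-0.0469,"dy":-0.0308}]'
python3 -m jog '[{"dx":-0.0469,"dy":-0.0308},{"dx":-0.0469,"dy":-0.0308},{"dx":-0.0469,"dy":-0.0308},{"dx":-0.0469,"dy":-0.0308},{"dx":-0.0469,"dy":-0.0308}]'
python3 -m jog '[{"az":0.18},{"az":0.18},{"az":0.18},{"az":0.18},{"az":0.18}]'
python3 -m jog '[{"az":0.18},{"az":0.18},{"az":0.18},{"az":0.18},{}]'
python3 - <<'E'
from h import *
c=capture("wrist");cv2.imwrite("pics/w1.png",c["image"][:,:,::-1]);st()
print(c["fov_y"],c["cx"],c["cy"],np.round(c["R"],3).tolist(),c["t"])
E
```

```text
0.2 pos [0.2116 0.6143 0.2306] F [-0.4   0.08  0.47] T [-0.02   0.019 -0.032] w 0.0857 gf 0.0 j [ 1.065  0.246  1.559 -0.     1.339 -0.174]
[[-0.9455, 0.3258, -0.0006], [0.3258, 0.9455, -0.001], [0.0002, -0.0012, -1.0]]
65.70646984690485 281.3637746569437 217.61673138229202 [[0.326, 0.945, -0.001], [0.899, -0.31, 0.31], [0.292, -0.102, -0.951]] [-0.64939054 -0.03920397  0.37974284]validation failed for argument at $[0]...
validation failed for argument at $[0]...
validation failed for argument at $[0]...
validation failed for argument at $[0]...
```

View pics/w1.png

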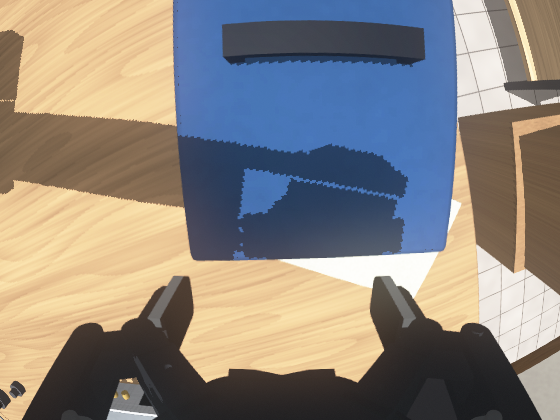

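The picture shows only the start pose: blue toolbox ahead and the fingers at (175,300) and (395,300). The moves were refused because each row needs all six keys.

```bash
python3 -m jog '[{"dx":-0.0469,"dy":-0.0308,"dz":0,"ax":0,"ay":0,"az":0},{"dx":-0.0469,"dy":-0.0308,"dz":0,"ax":0,"ay":0,"az":0},{"dx":-0.0469,"dy":-0.0308,"dz":0,"ax":0,"ay":0,"az":0},{"dx":-0.0469,"dy":-0.0308,"dz":0,"ax":0,"ay":0,"az":0},{"dx":-0.0469,"dy":-0.0308,"dz":0,"ax":0,"ay":0,"az":0}]'
python3 -m jog '[{"dx":-0.0469,"dy":-0.0308,"dz":0,"ax":0,"ay":0,"az":0},{"dx":-0.0469,"dy":-0.0308,"dz":0,"ax":0,"ay":0,"az":0},{"dx":-0.0469,"dy":-0.0308,"dz":0,"ax":0,"ay":0,"az":0},{"dx":-0.0469,"dy":-0.0308,"dz":0,"ax":0,"ay":0,"az":0},{"dx":-0.0469,"dy":-0.0308,"dz":0,"ax":0,"ay":0,"az":0}]'
python3 -m jog '[{"dx":0,"dy":0,"dz":0,"ax":0,"ay":0,"az":0.18},{"dx":0,"dy":0,"dz":0,"ax":0,"ay":0,"az":0.18},{"dx":0,"dy":0,"dz":0,"ax":0,"ay":0,"az":0.18},{"dx":0,"dy":0,"dz":0,"ax":0,"ay":0,"az":0.18},{"dx":0,"dy":0,"dz":0,"ax":0,"ay":0,"az":0.18}]'
python3 -m jog '[{"dx":0,"dy":0,"dz":0,"ax":0,"ay":0,"az":0.18},{"dx":0,"dy":0,"dz":0,"ax":0,"ay":0,"az":0.18},{"dx":0,"dy":0,"dz":0,"ax":0,"ay":0,"az":0.18},{"dx":0,"dy":0,"dz":0,"ax":0,"ay":0,"az":0.18},{"dx":0,"dy":0,"dz":0,"ax":0,"ay":0,"az":0}]'
python3 - <<'E'
from h import *
c=capture("wrist");cv2.imwrite("pics/w2.png",c["image"][:,:,::-1]);st()
print(c["fov_y"],c["cx"],c["cy"],np.round(c["R"],3).tolist(),c["t"])
E
```

```text
time_s: 0.82
tool_pos: [0.384, 0.391, 0.2312]
ee_rot: [[-0.946, 0.326, 0.0], [0.326, 0.946, 0.0], [-0.0, 0.0, -1.0]]
wrist_force: [0.5, -0.9, 0.2]
grip_width: 0.0856
grip_force: 0.0
time_s: 1.45
tool_pos: [0.5556, 0.1689, 0.2312]
ee_rot: [[-0.945, 0.326, 0.0], [0.326, 0.945, 0.0], [0.0, 0.0, -1.0]]
wrist_force: [0.6, 0.0, 1.2]
grip_width: 0.0855
grip_force: 0.0
time_s: 2.08
tool_pos: [0.5547, 0.1705, 0.231]
ee_rot: [[-0.327, 0.945, -0.0], [0.945, 0.327, -0.0], [0.0, -0.0, -1.0]]
wrist_force: [-0.1, -0.1, -0.3]
grip_width: 0.0853
grip_force: 0.0
time_s: 2.7
tool_pos: [0.5547, 0.1706, 0.2311]
ee_rot: [[0.37, 0.929, -0.0], [0.929, -0.37, -0.0], [-0.0, -0.0, -1.0]]
wrist_force: [0.0, 0.3, -0.6]
grip_width: 0.0852
grip_force: 0.0
2.75 pos [0.5547 0.1706 0.2311] F [ 0.39 -0.28 -0.4 ] T [-0.015  0.059  0.025] w 0.0853 gf 0.0 j [ 0.103  0.084  1.74  -0.     1.318  0.481]
[[0.3691, 0.9294, -0.0003], [0.9294, -0.3691, -0.0], [-0.0002, -0.0003, -1.0]]
65.70646984690485 281.3637746569437 217.61673138229202 [[0.929, -0.37, -0.0], [-0.352, -0.883, 0.31], [-0.115, -0.288, -0.951]] [-0.45151037  0.30604548  0.49229139]
```

View pics/w2.png

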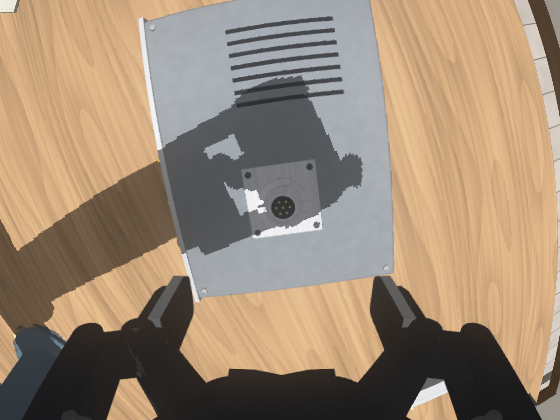

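The wrist view shows the flange with corner screws near (250,176), (309,167), (318,224) and (258,232), and the connector's pin insert at (283,207).

```bash
python3 - <<'E'
from h import *
c=capture("wrist");g=cv2.cvtColor(c["image"],cv2.COLOR_RGB2GRAY)
P=[]
for u,v in((250,176),(309,167),(318,224),(258,232)):
    w=g[v-6:v+7,u-6:u+7].astype(float);k=np.clip(np.median(w)*.8-w,0,None);yy,xx=np.mgrid[-6:7,-6:7]
    p=(u+(k*xx).sum()/k.sum(),v+(k*yy).sum()/k.sum());P.append(on(c,*p,.074,True)[:2]);print(np.round(p,1),P[-1])
P=np.array(P);print("mean",P.mean(0),[np.linalg.norm(P[i]-P[i-1]).round(4) for i in range(4)], (P[0]+P[2])/2,(P[1]+P[3])/2)
b=blob((g<60).astype(np.uint8)*255,(265,190,300,225));(u,v),r=cv2.minEnclosingCircle(b)
print(u,v,r,[on(c,u,v,z,True)[:2].round(4).tolist() for z in(.075,.09,.098)])
E
```

```text
[247.4 174.8] [0.53369598 0.20504234]
[309.1 166.5] [0.59007659 0.19113682]
[316.1 224.5] [0.57664285 0.13503832]
[257.  231.8] [0.52000527 0.14938704]
mean [0.55510517 0.17015113] [np.float64(0.0573), np.float64(0.0581), np.float64(0.0577), np.float64(0.0584)] [0.55516942 0.17004033] [0.55504093 0.17026193]
282.7198181152344 207.26724243164062 11.351241111755371 [[0.5528, 0.1637], [0.5544, 0.1677], [0.5552, 0.1699]]
```

```bash
python3 -m jog '[{"dx":-0.0541,"dy":0.0108,"dz":0,"ax":0,"ay":0,"az":0},{"dx":-0.0541,"dy":0.0108,"dz":0,"ax":0,"ay":0,"az":0},{"dx":-0.0541,"dy":0.0108,"dz":0,"ax":0,"ay":0,"az":0},{"dx":-0.0541,"dy":0.0108,"dz":0,"ax":0,"ay":0,"az":0},{"dx":-0.0541,"dy":0.0108,"dz":0,"ax":0,"ay":0,"az":0}]' >/dev/null
python3 -m jog '[{"dx":-0.0541,"dy":0.0108,"dz":0,"ax":0,"ay":0,"az":0},{"dx":-0.0541,"dy":0.0108,"dz":0,"ax":0,"ay":0,"az":0},{"dx":-0.0541,"dy":0.0108,"dz":0,"ax":0,"ay":0,"az":0},{"dx":0,"dy":0,"dz":0.02,"ax":0,"ay":0,"az":0},{"dx":0,"dy":0,"dz":0,"ax":0,"ay":0,"az":0}]' >/dev/null
python3 - <<'E'
from h import *
c=capture("wrist");cv2.imwrite("pics/w3.png",c["image"][:,:,::-1]);st()
E
```

```text
4.1 pos [ 0.4737 -0.2629  0.2107] F [0.62 0.11 0.4 ] T [-0.009  0.004 -0.008] w 0.0855 gf 0.0 j [-0.716  0.013  1.853  0.     1.278 -0.336]
[[0.3708, 0.9287, -0.0013], [0.9287, -0.3708, 0.0012], [0.0007, -0.0017, -1.0]]
```

View pics/w3.png

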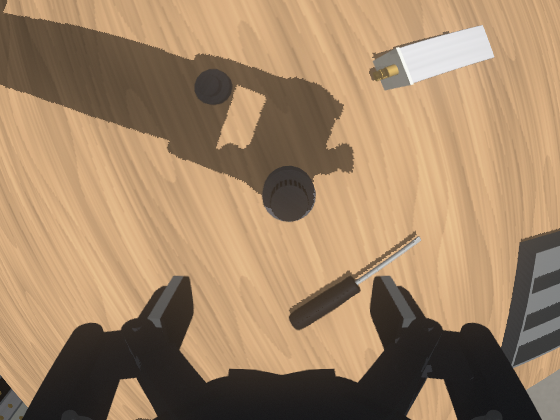

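The cap's skirt is at about (289,193), its grip top near (291,200); driver and small cap are well clear of the fingers.

```bash
python3 - <<'E'
from h import *
c=capture("wrist");im=c["image"];g=cv2.cvtColor(im,cv2.COLOR_RGB2GRAY)
m=(im.max(2)<75).astype(np.uint8)*255
m=cv2.morphologyEx(m,cv2.MORPH_OPEN,np.ones((5,5)))
b=blob(m,(250,155,330,235));e=cv2.fitEllipse(b);print(e,cv2.boundingRect(b))
# silhouette edge points projected to skirt top plane, circle fit
P=np.array([on(c,*p[0],.028,True)[:2] for p in b]);
(x,y),r=cv2.minEnclosingCircle((P*1000).astype(np.float32));print("enc28",x,y,r)
P0=np.array([on(c,*p[0],.0,True)[:2] for p in b])
(x,y),r=cv2.minEnclosingCircle((P0*1000).astype(np.float32));print("enc0",x,y,r)
crop=cv2.resize(im[150:240,240:340],None,fx=6,fy=6,interpolation=cv2.INTER_CUBIC)
crop=cv2.convertScaleAbs(crop,alpha=2.5);cv2.imwrite("pics/w3c.png",crop[:,:,::-1])
E
```

```text
((287.395751953125, 191.53915405273438), (49.6890869140625, 51.63283920288086), 144.7903594970703) (262, 166, 51, 52)
enc28 479.39093017578125 -264.2581481933594 28.317644119262695
enc0 477.35406494140625 -270.7397766113281 30.759172439575195
```

View pics/w3c.png

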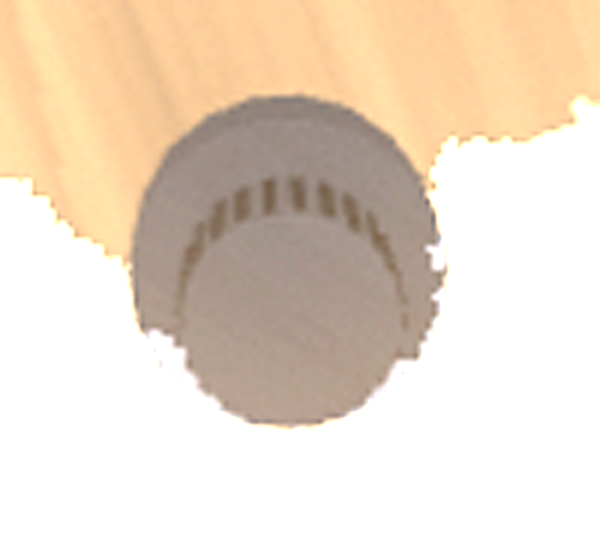

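The crop shows the grip's top disc spanning columns 183–403 and rows 212–425, centred at (293,319), which is (288.8,203.2) in the full image. The skirt spans columns 133–441.

```bash
python3 - <<'E'
from h import *
c=capture("wrist")
p=on(c,288.6,202.9,.057,True);print("grip top",p, np.linalg.norm(on(c,270.4,203,.057,True)-on(c,306.8,203,.057,True)))
print("skirt lr",on(c,262,193,.028,True),on(c,313.3,193,.028,True))
t=capture("top");im=t["image"]
crop=cv2.resize(im[230:275,335:380],None,fx=10,fy=10,interpolation=cv2.INTER_CUBIC);cv2.imwrite("pics/t2c.png",cv2.convertScaleAbs(crop,alpha=2)[:,:,::-1])
s=read_state();R=np.array(s["ee_rot"])
print("tool delta",R.T@(p-[*s["tool_pos"][:2],p[2]]))
E
```

```text
grip top [ 0.47924449 -0.26744765  0.057     ] 0.0344740724887513
skirt lr [ 0.45531626 -0.25509286  0.028     ] [ 0.50448836 -0.27467239  0.028     ]
tool delta [-2.48982465e-03  5.96525019e-03  8.25858279e-06]
```

```bash
python3 -m jog '[{"dx":-0.0013,"dy":0.0056,"dz":0.04,"ax":0,"ay":0,"az":0},{"dx":0,"dy":0,"dz":0.05,"ax":0,"ay":0,"az":0},{"dx":0,"dy":0,"dz":0.05,"ax":0,"ay":0,"az":0},{"dx":0,"dy":0,"dz":0.04,"ax":0,"ay":0,"az":0},{"dx":0,"dy":0,"dz":0,"ax":0,"ay":0,"az":0}]'
python3 -m jog '[{"dx":0,"dy":0,"dz":0,"ax":0,"ay":0,"az":0},{"dx":0,"dy":0,"dz":0,"ax":0,"ay":0,"az":0},{"dx":0,"dy":0,"dz":0,"ax":0,"ay":0,"az":0},{"dx":0,"dy":0,"dz":0,"ax":0,"ay":0,"az":0},{"dx":0,"dy":0,"dz":0,"ax":0,"ay":0,"az":0}]' 0.03 20
python3 -m jog '[{"dx":0,"dy":0,"dz":0,"ax":0,"ay":0,"az":0},{"dx":0,"dy":0,"dz":0,"ax":0,"ay":0,"az":0},{"dx":0,"dy":0,"dz":0,"ax":0,"ay":0,"az":0},{"dx":0,"dy":0,"dz":0,"ax":0,"ay":0,"az":0},{"dx":0,"dy":0,"dz":0,"ax":0,"ay":0,"az":0}]'
python3 -c "
from h import *
cv2.imwrite('pics/w4.png',capture('wrist')['image'][:,:,::-1])"
```

```text
time_s: 4.88
tool_pos: [0.4772, -0.2645, 0.0289]
ee_rot: [[0.371, 0.929, -0.005], [0.929, -0.371, 0.004], [0.002, -0.006, -1.0]]
wrist_force: [0.1, 0.9, 0.3]
grip_width: 0.0858
grip_force: 0.0
time_s: 5.5
tool_pos: [0.4798, -0.2674, 0.0333]
ee_rot: [[0.372, 0.928, 0.002], [0.928, -0.372, -0.002], [-0.001, 0.002, -1.0]]
wrist_force: [-1.6, 1.5, 5.8]
grip_width: 0.0353
grip_force: 19.7
time_s: 6.12
tool_pos: [0.4798, -0.2674, 0.0333]
ee_rot: [[0.372, 0.928, 0.002], [0.928, -0.372, -0.002], [-0.001, 0.002, -1.0]]
wrist_force: [-2.1, 2.0, 6.0]
grip_width: 0.0353
grip_force: 19.7
```

View pics/w4.png

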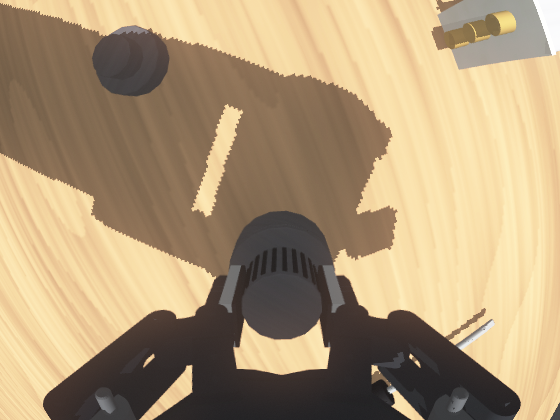

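The cap's grip stands between the pads, with the skirt below at (282,260). The 6 N upward means the tips bear on the skirt, so I'll reopen, rise 3 mm, and squeeze again at 90° to centre it.

```bash
python3 -m jog '[{"dx":0,"dy":0,"dz":0,"ax":0,"ay":0,"az":0},{"dx":0,"dy":0,"dz":0,"ax":0,"ay":0,"az":0},{"dx":0,"dy":0.0,"dz":-0.003,"ax":0,"ay":0,"az":0},{"dx":0,"dy":0,"dz":0,"ax":0,"ay":0,"az":0.1745},{"dx":0,"dy":0,"dz":0,"ax":0,"ay":0,"az":0.1745}]' 0.065
python3 -m jog '[{"dx":0,"dy":0,"dz":0,"ax":0,"ay":0,"az":0.1745},{"dx":0,"dy":0,"dz":0,"ax":0,"ay":0,"az":0.1745},{"dx":0,"dy":0,"dz":0,"ax":0,"ay":0,"az":0.1745},{"dx":0,"dy":0,"dz":0,"ax":0,"ay":0,"az":0.1745},{"dx":0,"dy":0,"dz":0,"ax":0,"ay":0,"az":0.1745}]' | head -2
python3 -m jog '[{"dx":0,"dy":0,"dz":0,"ax":0,"ay":0,"az":0.1745},{"dx":0,"dy":0,"dz":0,"ax":0,"ay":0,"az":0.1745},{"dx":0,"dy":0,"dz":0,"ax":0,"ay":0,"az":0},{"dx":0,"dy":0,"dz":0,"ax":0,"ay":0,"az":0},{"dx":0,"dy":0,"dz":0,"ax":0,"ay":0,"az":0}]'
python3 -m jog '[{"dx":0,"dy":0,"dz":0,"ax":0,"ay":0,"az":0},{"dx":0,"dy":0,"dz":0,"ax":0,"ay":0,"az":0},{"dx":0,"dy":0,"dz":0,"ax":0,"ay":0,"az":0},{"dx":0,"dy":0,"dz":0,"ax":0,"ay":0,"az":0},{"dx":0,"dy":0,"dz":0,"ax":0,"ay":0,"az":0}]' 0.03 30
python3 -m jog '[{"dx":0,"dy":0,"dz":0,"ax":0,"ay":0,"az":0},{"dx":0,"dy":0,"dz":0,"ax":0,"ay":0,"az":0},{"dx":0,"dy":0,"dz":0,"ax":0,"ay":0,"az":0},{"dx":0,"dy":0,"dz":0,"ax":0,"ay":0,"az":0},{"dx":0,"dy":0,"dz":0,"ax":0,"ay":0,"az":0}]'
```

```text
time_s: 6.8
tool_pos: [0.4788, -0.2666, 0.0344]
ee_rot: [[0.671, 0.741, 0.0], [0.741, -0.671, -0.0], [-0.0, 0.0, -1.0]]
wrist_force: [0.2, -0.5, -0.1]
grip_width: 0.0648
grip_force: 0.0
time_s: 7.42
tool_pos: [0.4788, -0.2666, 0.0344]
time_s: 8.05
tool_pos: [0.4788, -0.2666, 0.0343]
ee_rot: [[0.929, -0.37, 0.0], [-0.37, -0.929, -0.0], [0.0, 0.0, -1.0]]
wrist_force: [0.4, -0.5, -0.4]
grip_width: 0.0651
grip_force: 0.0
time_s: 8.68
tool_pos: [0.479, -0.2668, 0.0346]
ee_rot: [[0.928, -0.371, 0.0], [-0.371, -0.928, -0.0], [0.0, 0.0, -1.0]]
wrist_force: [-1.3, -0.3, 1.9]
grip_width: 0.0351
grip_force: 30.3
time_s: 9.3
tool_pos: [0.479, -0.2668, 0.0345]
ee_rot: [[0.928, -0.372, 0.0], [-0.372, -0.928, -0.0], [0.0, 0.0, -1.0]]
wrist_force: [-1.2, -0.5, 5.3]
grip_width: 0.0352
grip_force: 30.5
```

```bash
python3 -m jog '[{"dx":0,"dy":0,"dz":0,"ax":0,"ay":0,"az":0},{"dx":0,"dy":0,"dz":0,"ax":0,"ay":0,"az":0},{"dx":0.001,"dy":0,"dz":0,"ax":0,"ay":0,"az":0},{"dx":0,"dy":0,"dz":0,"ax":0,"ay":0,"az":0},{"dx":0,"dy":0,"dz":0,"ax":0,"ay":0,"az":0}]' 0.05
python3 -m jog '[{"dx":0,"dy":0,"dz":0,"ax":0,"ay":0,"az":0},{"dx":0,"dy":0,"dz":0,"ax":0,"ay":0,"az":0},{"dx":0,"dy":0,"dz":0,"ax":0,"ay":0,"az":0},{"dx":0,"dy":0,"dz":0,"ax":0,"ay":0,"az":0},{"dx":0,"dy":0,"dz":0,"ax":0,"ay":0,"az":0}]' 0.03 30
python3 -m jog '[{"dx":0,"dy":0,"dz":-0.033,"ax":0,"ay":0,"az":0},{"dx":0,"dy":0,"dz":-0.033,"ax":0,"ay":0,"az":0},{"dx":0,"dy":0,"dz":-0.033,"ax":0,"ay":0,"az":0},{"dx":0,"dy":0,"dz":-0.033,"ax":0,"ay":0,"az":0},{"dx":0,"dy":0,"dz":-0.033,"ax":0,"ay":0,"az":0}]'
python3 -c "
from h import *
st()"
```

```text
time_s: 9.93
tool_pos: [0.4797, -0.2669, 0.0342]
ee_rot: [[0.928, -0.372, -0.0], [-0.372, -0.928, 0.0], [-0.0, -0.0, -1.0]]
wrist_force: [-0.1, 0.1, 0.1]
grip_width: 0.0499
grip_force: 0.0
time_s: 10.55
tool_pos: [0.4799, -0.2671, 0.0345]
ee_rot: [[0.928, -0.372, 0.0], [-0.372, -0.928, -0.0], [0.0, 0.0, -1.0]]
wrist_force: [-0.8, 0.1, 1.7]
grip_width: 0.0348
grip_force: 30.2
time_s: 11.18
tool_pos: [0.4791, -0.2663, 0.1993]
ee_rot: [[0.928, -0.372, -0.001], [-0.372, -0.928, 0.002], [-0.002, -0.001, -1.0]]
wrist_force: [0.9, -0.2, -2.3]
grip_width: 0.0349
grip_force: 30.5
11.175 pos [ 0.4791 -0.2663  0.1993] F [ 0.89 -0.23 -2.35] T [-0.007 -0.022  0.066] w 0.0349 gf 30.5 j [-0.714  0.04   1.846  0.     1.257  1.237]
[[0.9284, -0.3716, -0.0013], [-0.3716, -0.9284, 0.0015], [-0.0018, -0.0009, -1.0]]
```

```bash
python3 -m jog '[{"dx":-0.0115,"dy":-0.0542,"dz":0,"ax":0,"ay":0,"az":0},{"dx":-0.0115,"dy":-0.0542,"dz":0,"ax":0,"ay":0,"az":0},{"dx":-0.0115,"dy":-0.0542,"dz":0,"ax":0,"ay":0,"az":0},{"dx":-0.0115,"dy":-0.0542,"dz":0,"ax":0,"ay":0,"az":0},{"dx":-0.0115,"dy":-0.0542,"dz":0,"ax":0,"ay":0,"az":0}]' >/dev/null
python3 -m jog '[{"dx":-0.0115,"dy":-0.0542,"dz":0,"ax":0,"ay":0,"az":0},{"dx":-0.0115,"dy":-0.0542,"dz":0,"ax":0,"ay":0,"az":0},{"dx":-0.0115,"dy":-0.0542,"dz":0,"ax":0,"ay":0,"az":0},{"dx":0,"dy":0,"dz":0,"ax":0,"ay":0,"az":-0.17},{"dx":0,"dy":0,"dz":0,"ax":0,"ay":0,"az":-0.17}]' >/dev/null
python3 -m jog '[{"dx":0,"dy":0,"dz":0,"ax":0,"ay":0,"az":-0.17},{"dx":0,"dy":0,"dz":0,"ax":0,"ay":0,"az":-0.17},{"dx":0,"dy":0,"dz":0,"ax":0,"ay":0,"az":-0.17},{"dx":0,"dy":0,"dz":0,"ax":0,"ay":0,"az":-0.17},{"dx":0,"dy":0,"dz":0,"ax":0,"ay":0,"az":-0.17}]' >/dev/null
python3 -m jog '[{"dx":0,"dy":0,"dz":0.02,"ax":0,"ay":0,"az":0},{"dx":0,"dy":0,"dz":0.02,"ax":0,"ay":0,"az":0},{"dx":0,"dy":0,"dz":0,"ax":0,"ay":0,"az":0},{"dx":0,"dy":0,"dz":0,"ax":0,"ay":0,"az":0},{"dx":0,"dy":0,"dz":0,"ax":0,"ay":0,"az":0}]' >/dev/null
python3 -c "
from h import *
st();p=read_state();R=np.array(p['ee_rot']);print('delta tool',R.T@(np.array([.5552,.1700,.14])-p['tool_pos']))
cv2.imwrite('pics/w5.png',capture('wrist')['image'][:,:,::-1])
c=capture('side');cv2.imwrite('pics/s5.png',cv2.resize(c['image'][90:210,200:340],None,fx=4,fy=4)[:,:,::-1])"
```

```text
13.675 pos [0.556  0.1698 0.1601] F [-0.6  -0.49 -2.96] T [-0.01   0.049  0.056] w 0.0349 gf 31.0 j [0.102 0.16  1.793 0.    1.187 0.863]
[[0.6903, 0.7235, 0.0015], [0.7235, -0.6903, 0.0002], [0.0011, 0.001, -1.0]]
delta tool [-0.00045865 -0.00071759  0.02007411]
```

View pics/w5.png

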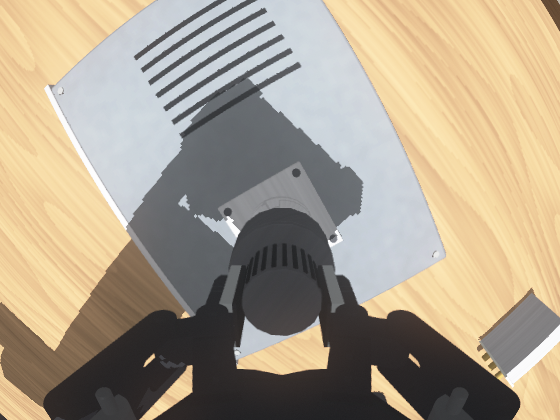

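The cap hangs level in the gripper (grip disc about (283,300)). Three flange screws are visible at (228,212), (296,173) and (334,239), and the outer two are a diagonal.

```bash
python3 - <<'E'
from h import *
c=capture("wrist");im=c["image"];g=cv2.cvtColor(im,cv2.COLOR_RGB2GRAY);P=[]
for u,v in((228,212),(334,239),(296,173)):
    w=g[v-5:v+6,u-5:u+6].astype(float);k=np.clip(60-w,0,None);yy,xx=np.mgrid[-5:6,-5:6]
    p=(u+(k*xx).sum()/k.sum(),v+(k*yy).sum()/k.sum());P.append(on(c,*p,.074,True)[:2]);print(np.round(p,1),P[-1])
print("mid",(P[0]+P[1])/2,[np.linalg.norm(P[2]-P[i]) for i in(0,1)])
# corrected as square: centre from the two perpendicular sides
print("side-based",P[2]+((P[0]-P[2])+(P[1]-P[2]))/2)
# skirt silhouette: tangent columns at skirt
s=g[225:262,215:350];
for v in(240,250): 
    r=g[v];L=[u for u in range(215,350) if r[u]<58];print(v,L[0],L[-1],[on(c,x,v,.160-.0345+.028,True)[:2] for x in(L[0],L[-1])])
print(on(c,282.5,300,.1825,True),read_state()["tool_pos"])
E
```

```text
[nan nan] [nan nan]
[nan nan] [nan nan]
[nan nan] [nan nan]
mid [nan nan] [np.float64(nan), np.float64(nan)]
side-based [nan nan]<stdin>:5: RuntimeWarning: invalid value encountered in scalar divide
Traceback (most recent call last):
IndexError: list index out of range
```

```bash
python3 - <<'E'
from h import *
c=capture("wrist");im=c["image"];g=cv2.cvtColor(im,cv2.COLOR_RGB2GRAY);P=[]
print(g.min(),g[300,283],g[212,228])
for u,v in((228,212),(334,239),(296,173)):
    w=g[v-5:v+6,u-5:u+6].astype(float);k=np.clip(w.min()+25-w,0,None);yy,xx=np.mgrid[-5:6,-5:6]
    p=(u+(k*xx).sum()/k.sum(),v+(k*yy).sum()/k.sum());P.append(on(c,*p,.074,True)[:2]);print(w.min(),np.round(p,1),P[-1])
print("mid",(P[0]+P[1])/2,[np.linalg.norm(P[2]-P[i]) for i in(0,1)])
print("grip",on(c,282.5,300,.1825,True),read_state()["tool_pos"])
E
```

```text
31 66 70
68.0 [227.2 211.5] [0.53349541 0.20499324]
73.0 [331.7 236.7] [0.57630105 0.13647472]
69.0 [295.9 172.2] [0.59006183 0.19126913]
mid [0.55489823 0.17073398] [np.float64(0.05820747579284135), np.float64(0.05649589197477337)]
grip [0.55801389 0.17206984 0.1825    ] [0.55574998 0.16979978 0.15984546]
```

```bash
python3 -m jog '[{"dx":-0.0002,"dy":-0.0006,"dz":0.008,"ax":0,"ay":0,"az":0},{"dx":0,"dy":0,"dz":0.008,"ax":0,"ay":0,"az":0},{"dx":0,"dy":0,"dz":0.006,"ax":0,"ay":0,"az":0},{"dx":0,"dy":0,"dz":0.004,"ax":0,"ay":0,"az":0},{"dx":0,"dy":0,"dz":0.003,"ax":0,"ay":0,"az":0}]'
python3 -m jog '[{"dx":0,"dy":0,"dz":0.001,"ax":0,"ay":0,"az":0},{"dx":0,"dy":0,"dz":0.001,"ax":0,"ay":0,"az":0},{"dx":0,"dy":0,"dz":0.001,"ax":0,"ay":0,"az":0},{"dx":0,"dy":0,"dz":0.001,"ax":0,"ay":0,"az":0},{"dx":0,"dy":0,"dz":0,"ax":0,"ay":0,"az":0}]'
python3 -c "
from h import *
st()"
```

```text
time_s: 14.5
tool_pos: [0.5548, 0.17, 0.13]
ee_rot: [[0.69, 0.724, -0.0], [0.724, -0.69, -0.0], [-0.0, -0.0, -1.0]]
wrist_force: [0.3, 0.5, -1.7]
grip_width: 0.035
grip_force: 31.0
time_s: 15.12
tool_pos: [0.5548, 0.17, 0.1262]
ee_rot: [[0.69, 0.724, -0.0], [0.724, -0.69, 0.0], [-0.0, -0.0, -1.0]]
wrist_force: [-0.2, -0.0, -1.4]
grip_width: 0.0351
grip_force: 31.0
15.125 pos [0.5548 0.17   0.1262] F [-0.19 -0.01 -1.43] T [ 0.005  0.065 -0.015] w 0.0351 gf 31.0 j [0.102 0.202 1.813 0.    1.126 0.864]
[[0.6901, 0.7238, -0.0001], [0.7238, -0.6901, 0.0], [-0.0001, -0.0001, -1.0]]
```

```bash
python3 -m jog '[{"dx":0,"dy":0,"dz":0.001,"ax":0,"ay":0,"az":0},{"dx":0,"dy":0,"dz":0.001,"ax":0,"ay":0,"az":0},{"dx":0,"dy":0,"dz":0.001,"ax":0,"ay":0,"az":0},{"dx":0,"dy":0,"dz":0,"ax":0,"ay":0,"az":0},{"dx":0,"dy":0,"dz":0,"ax":0,"ay":0,"az":0}]'
python3 -c "
from h import *
st()"
```

```text
time_s: 15.75
tool_pos: [0.5549, 0.1701, 0.1233]
ee_rot: [[0.69, 0.724, 0.0], [0.724, -0.69, 0.0], [0.0, 0.0, -1.0]]
wrist_force: [-0.3, 0.1, -1.8]
grip_width: 0.035
grip_force: 31.0
15.75 pos [0.5549 0.1701 0.1233] F [-0.25  0.1  -1.84] T [-0.028 -0.053  0.019] w 0.035 gf 31.0 j [0.102 0.206 1.815 0.    1.121 0.864]
[[0.69, 0.7238, 0.0], [0.7238, -0.69, 0.0], [0.0, 0.0, -1.0]]
```

```bash
python3 -m jog '[{"dx":0,"dy":0,"dz":0.001,"ax":0,"ay":0,"az":0},{"dx":0,"dy":0,"dz":0.001,"ax":0,"ay":0,"az":0},{"dx":0,"dy":0,"dz":0.001,"ax":0,"ay":0,"az":0},{"dx":0,"dy":0,"dz":0.001,"ax":0,"ay":0,"az":0},{"dx":0,"dy":0,"dz":0,"ax":0,"ay":0,"az":0}]'
python3 -m jog '[{"dx":0,"dy":0,"dz":0.001,"ax":0,"ay":0,"az":0},{"dx":0,"dy":0,"dz":0.001,"ax":0,"ay":0,"az":0},{"dx":0,"dy":0,"dz":0,"ax":0,"ay":0,"az":0},{"dx":0,"dy":0,"dz":0,"ax":0,"ay":0,"az":0},{"dx":0,"dy":0,"dz":0,"ax":0,"ay":0,"az":0}]'
python3 -c "
from h import *
st()"
```

```text
time_s: 16.38
tool_pos: [0.5548, 0.17, 0.1191]
ee_rot: [[0.69, 0.724, -0.0], [0.724, -0.69, -0.0], [-0.0, -0.0, -1.0]]
wrist_force: [0.6, -0.2, -2.0]
grip_width: 0.0347
grip_force: 31.0
time_s: 17.0
tool_pos: [0.5551, 0.1701, 0.1177]
ee_rot: [[0.69, 0.724, 0.001], [0.724, -0.69, 0.0], [0.0, 0.0, -1.0]]
wrist_force: [-2.5, 0.2, 2.4]
grip_width: 0.0348
grip_force: 31.3
17.0 pos [0.5551 0.1701 0.1177] F [-2.46  0.2   2.44] T [0.003 0.269 0.028] w 0.0348 gf 31.3 j [0.102 0.214 1.817 0.    1.11  0.864]
[[0.69, 0.7238, 0.0005], [0.7238, -0.69, 0.0001], [0.0004, 0.0003, -1.0]]
```

```bash
python3 -m jog '[{"dx":0,"dy":0,"dz":0,"ax":0,"ay":0,"az":-0.06},{"dx":0,"dy":0,"dz":0,"ax":0,"ay":0,"az":-0.06},{"dx":0,"dy":0,"dz":0,"ax":0,"ay":0,"az":-0.06},{"dx":0,"dy":0,"dz":0,"ax":0,"ay":0,"az":-0.06},{"dx":0,"dy":0,"dz":0,"ax":0,"ay":0,"az":0}]'
python3 -c "
from h import *
st()"
```

```text
time_s: 17.62
tool_pos: [0.5558, 0.1699, 0.1184]
ee_rot: [[0.499, 0.867, 0.002], [0.867, -0.499, -0.0], [0.001, 0.002, -1.0]]
wrist_force: [-0.1, -0.9, 5.9]
grip_width: 0.035
grip_force: 31.6
17.625 pos [0.5558 0.1699 0.1184] F [-0.07 -0.92  5.93] T [-0.247  0.079 -0.109] w 0.035 gf 31.6 j [ 0.102  0.213  1.816 -0.     1.11   0.624]
[[0.4989, 0.8666, 0.0023], [0.8666, -0.4989, -0.0002], [0.001, 0.0021, -1.0]]
```

```bash
python3 -m jog '[{"dx":0,"dy":0,"dz":-0.0004,"ax":0,"ay":0,"az":-0.06},{"dx":0,"dy":0,"dz":-0.0003,"ax":0,"ay":0,"az":-0.06},{"dx":0,"dy":0,"dz":-0.0003,"ax":0,"ay":0,"az":-0.06},{"dx":0,"dy":0,"dz":-0.0002,"ax":0,"ay":0,"az":-0.06},{"dx":0,"dy":0,"dz":0,"ax":0,"ay":0,"az":0}]'
python3 -c "
from h import *
st()"
```

```text
time_s: 18.25
tool_pos: [0.5557, 0.17, 0.1193]
ee_rot: [[0.279, 0.96, 0.002], [0.96, -0.279, -0.0], [0.001, 0.002, -1.0]]
wrist_force: [-0.0, -1.6, 4.7]
grip_width: 0.0349
grip_force: 31.5
18.25 pos [0.5557 0.17   0.1193] F [-0.01 -1.62  4.67] T [-0.203 -0.025 -0.095] w 0.0349 gf 31.5 j [ 0.102  0.212  1.816 -0.     1.112  0.385]
[[0.2793, 0.9602, 0.002], [0.9602, -0.2793, -0.0001], [0.0005, 0.002, -1.0]]
```

```bash
python3 -m jog '[{"dx":0,"dy":0,"dz":-0.0002,"ax":0,"ay":0,"az":-0.05},{"dx":0,"dy":0,"dz":-0.0002,"ax":0,"ay":0,"az":-0.05},{"dx":0,"dy":0,"dz":0,"ax":0,"ay":0,"az":-0.05},{"dx":0,"dy":0,"dz":0,"ax":0,"ay":0,"az":0},{"dx":0,"dy":0,"dz":0,"ax":0,"ay":0,"az":0}]'
python3 -c "
from h import *
st()"
```

```text
time_s: 18.88
tool_pos: [0.5556, 0.1702, 0.1196]
ee_rot: [[0.133, 0.991, 0.002], [0.991, -0.133, 0.0], [0.001, 0.002, -1.0]]
wrist_force: [-0.1, -0.4, 4.5]
grip_width: 0.0348
grip_force: 31.6
18.875 pos [0.5556 0.1702 0.1196] F [-0.11 -0.41  4.5 ] T [-0.041  0.023 -0.094] w 0.0348 gf 31.6 j [0.102 0.212 1.816 0.    1.113 0.235]
[[0.133, 0.9911, 0.0017], [0.9911, -0.133, 0.0004], [0.0006, 0.0017, -1.0]]
```

```bash
python3 -m jog '[{"dx":0,"dy":0,"dz":-0.0001,"ax":0,"ay":0,"az":-0.05},{"dx":0,"dy":0,"dz":-0.0001,"ax":0,"ay":0,"az":-0.05},{"dx":0,"dy":0,"dz":0,"ax":0,"ay":0,"az":0},{"dx":0,"dy":0,"dz":0,"ax":0,"ay":0,"az":0},{"dx":0,"dy":0,"dz":0,"ax":0,"ay":0,"az":0}]'
python3 -c "
from h import *
st()"
```

```text
time_s: 19.5
tool_pos: [0.5553, 0.1703, 0.1195]
ee_rot: [[0.033, 0.999, 0.001], [0.999, -0.033, 0.0], [0.001, 0.001, -1.0]]
wrist_force: [0.4, 0.5, 5.8]
grip_width: 0.0345
grip_force: 31.6
19.5 pos [0.5553 0.1703 0.1195] F [0.38 0.51 5.82] T [ 0.131  0.02  -0.05 ] w 0.0345 gf 31.6 j [0.102 0.212 1.816 0.    1.113 0.135]
[[0.0328, 0.9995, 0.001], [0.9995, -0.0328, 0.0005], [0.0005, 0.001, -1.0]]
```

```bash
python3 -m jog '[{"dx":0,"dy":0,"dz":0,"ax":0,"ay":0,"az":-0.05},{"dx":0,"dy":0,"dz":0,"ax":0,"ay":0,"az":-0.05},{"dx":0,"dy":0,"dz":0,"ax":0,"ay":0,"az":0},{"dx":0,"dy":0,"dz":0,"ax":0,"ay":0,"az":0},{"dx":0,"dy":0,"dz":0,"ax":0,"ay":0,"az":0}]'
python3 -c "
from h import *
st()"
```

```text
time_s: 20.12
tool_pos: [0.5545, 0.1698, 0.1183]
ee_rot: [[-0.068, 0.998, -0.001], [0.998, 0.068, -0.0], [-0.0, -0.001, -1.0]]
wrist_force: [2.1, -0.4, -3.3]
grip_width: 0.0346
grip_force: 31.0
20.125 pos [0.5545 0.1698 0.1183] F [ 2.1  -0.45 -3.3 ] T [-0.169 -0.324  0.01 ] w 0.0346 gf 31.0 j [ 0.102  0.212  1.817 -0.     1.113  0.034]
[[-0.0678, 0.9977, -0.001], [0.9977, 0.0678, -0.0004], [-0.0003, -0.001, -1.0]]
```

```bash
python3 -m jog '[{"dx":0,"dy":0,"dz":0.001,"ax":0,"ay":0,"az":0},{"dx":0,"dy":0,"dz":0.001,"ax":0,"ay":0,"az":0},{"dx":0,"dy":0,"dz":0.001,"ax":0,"ay":0,"az":0},{"dx":0,"dy":0,"dz":0,"ax":0,"ay":0,"az":0},{"dx":0,"dy":0,"dz":0,"ax":0,"ay":0,"az":0}]'
python3 -c "
from h import *
st()"
```

```text
time_s: 20.75
tool_pos: [0.5547, 0.17, 0.1159]
ee_rot: [[-0.068, 0.998, -0.0], [0.998, 0.068, -0.0], [-0.0, -0.0, -1.0]]
wrist_force: [-0.4, -0.6, -2.4]
grip_width: 0.035
grip_force: 31.0
20.75 pos [0.5547 0.17   0.1159] F [-0.38 -0.55 -2.43] T [-0.137 -0.111 -0.029] w 0.035 gf 31.0 j [ 0.102  0.216  1.818 -0.     1.108  0.034]
[[-0.0684, 0.9977, -0.0004], [0.9977, 0.0684, -0.0], [-0.0, -0.0004, -1.0]]
```

```bash
python3 -m jog '[{"dx":0,"dy":0,"dz":0.001,"ax":0,"ay":0,"az":0},{"dx":0,"dy":0,"dz":0.001,"ax":0,"ay":0,"az":0},{"dx":0,"dy":0,"dz":0.001,"ax":0,"ay":0,"az":0},{"dx":0,"dy":0,"dz":0,"ax":0,"ay":0,"az":0},{"dx":0,"dy":0,"dz":0,"ax":0,"ay":0,"az":0}]'
python3 -c "
from h import *
st()"
```

```text
time_s: 21.38
tool_pos: [0.5548, 0.17, 0.113]
ee_rot: [[-0.068, 0.998, -0.0], [0.998, 0.068, -0.0], [-0.0, -0.0, -1.0]]
wrist_force: [0.4, -0.3, -2.9]
grip_width: 0.0352
grip_force: 31.0
21.375 pos [0.5548 0.17   0.113 ] F [ 0.36 -0.27 -2.94] T [-0.095 -0.108 -0.019] w 0.0352 gf 31.0 j [ 0.102  0.22   1.819 -0.     1.102  0.034]
[[-0.0685, 0.9977, -0.0002], [0.9977, 0.0685, -0.0], [-0.0, -0.0002, -1.0]]
```

```bash
python3 -m jog '[{"dx":0,"dy":0,"dz":0.0005,"ax":0,"ay":0,"az":0},{"dx":0,"dy":0,"dz":0.0005,"ax":0,"ay":0,"az":0},{"dx":0,"dy":0,"dz":0.0005,"ax":0,"ay":0,"az":0},{"dx":0,"dy":0,"dz":0,"ax":0,"ay":0,"az":0},{"dx":0,"dy":0,"dz":0,"ax":0,"ay":0,"az":0}]'
python3 -c "
from h import *
st()"
```

```text
time_s: 22.0
tool_pos: [0.555, 0.1701, 0.1123]
ee_rot: [[-0.069, 0.998, 0.0], [0.998, 0.069, 0.0], [0.0, 0.0, -1.0]]
wrist_force: [-2.5, -0.7, 5.4]
grip_width: 0.0349
grip_force: 31.6
22.0 pos [0.555  0.1701 0.1123] F [-2.51 -0.69  5.41] T [-0.093  0.632  0.025] w 0.0349 gf 31.6 j [0.102 0.221 1.819 0.    1.101 0.034]
[[-0.0685, 0.9976, 0.0001], [0.9976, 0.0685, 0.0], [0.0, 0.0001, -1.0]]
```

```bash
python3 -m jog '[{"dx":0,"dy":0,"dz":-0.0005,"ax":0,"ay":0,"az":0.06},{"dx":0,"dy":0,"dz":0,"ax":0,"ay":0,"az":0.06},{"dx":0,"dy":0,"dz":0.0001,"ax":0,"ay":0,"az":0.06},{"dx":0,"dy":0,"dz":0.0002,"ax":0,"ay":0,"az":0.06},{"dx":0,"dy":0,"dz":0,"ax":0,"ay":0,"az":0}]'
python3 -c "
from h import *
st()"
```

```text
time_s: 22.62
tool_pos: [0.5557, 0.1702, 0.1124]
ee_rot: [[0.17, 0.985, 0.002], [0.985, -0.17, 0.0], [0.001, 0.002, -1.0]]
wrist_force: [0.3, 0.1, 2.1]
grip_width: 0.0347
grip_force: 31.4
22.625 pos [0.5557 0.1702 0.1124] F [0.28 0.05 2.14] T [-0.025 -0.1    0.061] w 0.0347 gf 31.4 j [0.102 0.222 1.819 0.    1.099 0.273]
[[0.1699, 0.9855, 0.0022], [0.9855, -0.1699, 0.0003], [0.0007, 0.0021, -1.0]]
```

```bash
python3 -m jog '[{"dx":0,"dy":0,"dz":0.0002,"ax":0,"ay":0,"az":0.06},{"dx":0,"dy":0,"dz":0.0002,"ax":0,"ay":0,"az":0.06},{"dx":0,"dy":0,"dz":0.0002,"ax":0,"ay":0,"az":0.06},{"dx":0,"dy":0,"dz":0.0002,"ax":0,"ay":0,"az":0.06},{"dx":0,"dy":0,"dz":0,"ax":0,"ay":0,"az":0}]'
python3 -c "
from h import *
st()"
```

```text
time_s: 23.25
tool_pos: [0.5557, 0.1701, 0.1116]
ee_rot: [[0.399, 0.917, 0.002], [0.917, -0.399, 0.0], [0.001, 0.002, -1.0]]
wrist_force: [0.7, -0.1, 4.0]
grip_width: 0.0348
grip_force: 31.4
23.25 pos [0.5557 0.1701 0.1116] F [ 0.7  -0.12  3.98] T [-0.027 -0.238  0.002] w 0.0348 gf 31.4 j [ 0.102  0.223  1.819 -0.     1.097  0.512]
[[0.3986, 0.9171, 0.0023], [0.9171, -0.3986, 0.0002], [0.0011, 0.002, -1.0]]
```

Descending as it turns, so it is in the thread.

```bash
python3 -m jog '[{"dx":0,"dy":0,"dz":0.0002,"ax":0,"ay":0,"az":0.06},{"dx":0,"dy":0,"dz":0.0002,"ax":0,"ay":0,"az":0.06},{"dx":0,"dy":0,"dz":0.0002,"ax":0,"ay":0,"az":0.06},{"dx":0,"dy":0,"dz":0.0002,"ax":0,"ay":0,"az":0.06},{"dx":0,"dy":0,"dz":0,"ax":0,"ay":0,"az":0}]'
python3 -c "
from h import *
st()"
python3 -m jog '[{"dx":0,"dy":0,"dz":0.0002,"ax":0,"ay":0,"az":0.05},{"dx":0,"dy":0,"dz":0.0002,"ax":0,"ay":0,"az":0.05},{"dx":0,"dy":0,"dz":0.0002,"ax":0,"ay":0,"az":0.05},{"dx":0,"dy":0,"dz":0,"ax":0,"ay":0,"az":0},{"dx":0,"dy":0,"dz":0,"ax":0,"ay":0,"az":0}]' >/dev/null
python3 -c "
from h import *
st()"
```

```text
time_s: 23.88
tool_pos: [0.5555, 0.1701, 0.1106]
ee_rot: [[0.605, 0.796, 0.002], [0.796, -0.605, 0.0], [0.001, 0.001, -1.0]]
wrist_force: [1.4, -1.0, 2.8]
grip_width: 0.0349
grip_force: 31.4
23.875 pos [0.5555 0.1701 0.1106] F [ 1.42 -0.98  2.8 ] T [ 0.042 -0.271 -0.005] w 0.0349 gf 31.4 j [0.102 0.224 1.82  0.    1.096 0.752]
[[0.6049, 0.7963, 0.0015], [0.7963, -0.6049, 0.0002], [0.0011, 0.0011, -1.0]]
24.5 pos [0.5553 0.1701 0.11  ] F [0.86 0.35 4.17] T [ 0.067 -0.316  0.038] w 0.0346 gf 31.5 j [0.102 0.225 1.82  0.    1.096 0.902]
[[0.7174, 0.6967, 0.0012], [0.6967, -0.7174, 0.0001], [0.001, 0.0008, -1.0]]
```

```bash
python3 -m jog '[{"dx":0,"dy":0,"dz":0.0002,"ax":0,"ay":0,"az":0.04},{"dx":0,"dy":0,"dz":0.0002,"ax":0,"ay":0,"az":0.04},{"dx":0,"dy":0,"dz":0,"ax":0,"ay":0,"az":0.04},{"dx":0,"dy":0,"dz":0,"ax":0,"ay":0,"az":0},{"dx":0,"dy":0,"dz":0,"ax":0,"ay":0,"az":0}]' >/dev/null
python3 -c "
from h import *
st()"
python3 -m jog '[{"dx":0,"dy":0,"dz":0.0001,"ax":0,"ay":0,"az":0.03},{"dx":0,"dy":0,"dz":0.0001,"ax":0,"ay":0,"az":0.03},{"dx":0,"dy":0,"dz":0,"ax":0,"ay":0,"az":0.03},{"dx":0,"dy":0,"dz":0,"ax":0,"ay":0,"az":0},{"dx":0,"dy":0,"dz":0,"ax":0,"ay":0,"az":0}]' >/dev/null
python3 -c "
from h import *
st()"
```

```text
25.125 pos [0.5552 0.1701 0.1095] F [2.11 0.74 5.02] T [ 0.059 -0.337  0.   ] w 0.0348 gf 31.5 j [0.102 0.225 1.82  0.    1.095 1.023]
[[0.7959, 0.6054, 0.0009], [0.6054, -0.7959, 0.0001], [0.0008, 0.0005, -1.0]]
25.75 pos [0.555  0.17   0.1093] F [0.27 0.39 6.33] T [ 0.    -0.163  0.077] w 0.0347 gf 31.7 j [ 0.102  0.226  1.82  -0.     1.095  1.113]
[[0.8475, 0.5308, 0.0002], [0.5308, -0.8475, -0.0001], [0.0002, 0.0002, -1.0]]
```

```bash
python3 -m jog '[{"dx":0,"dy":0,"dz":0,"ax":0,"ay":0,"az":0.03},{"dx":0,"dy":0,"dz":0,"ax":0,"ay":0,"az":0.03},{"dx":0,"dy":0,"dz":0,"ax":0,"ay":0,"az":0},{"dx":0,"dy":0,"dz":0,"ax":0,"ay":0,"az":0},{"dx":0,"dy":0,"dz":0,"ax":0,"ay":0,"az":0}]' >/dev/null
python3 -c "
from h import *
st()"
python3 -m jog '[{"dx":0,"dy":0,"dz":0,"ax":0,"ay":0,"az":0.03},{"dx":0,"dy":0,"dz":0,"ax":0,"ay":0,"az":0.03},{"dx":0,"dy":0,"dz":0,"ax":0,"ay":0,"az":0},{"dx":0,"dy":0,"dz":0,"ax":0,"ay":0,"az":0},{"dx":0,"dy":0,"dz":0,"ax":0,"ay":0,"az":0}]' >/dev/null
python3 -c "
from h import *
st()"
```

```text
26.375 pos [0.555  0.1698 0.1093] F [ 1.06 -0.93  6.75] T [-0.144 -0.188  0.197] w 0.0347 gf 31.7 j [ 1.020e-01  2.260e-01  1.820e+00 -1.000e-03  1.095e+00  1.173e+00]
[[0.8776, 0.4794, 0.0002], [0.4794, -0.8776, -0.0006], [-0.0001, 0.0006, -1.0]]
27.0 pos [0.555  0.1697 0.1093] F [ 0.83 -0.91  6.  ] T [-0.138 -0.215  0.364] w 0.035 gf 31.7 j [ 1.020e-01  2.260e-01  1.820e+00 -1.000e-03  1.095e+00  1.233e+00]
[[0.9045, 0.4265, 0.0003], [0.4265, -0.9045, -0.0009], [-0.0002, 0.001, -1.0]]
```

Firm stop: torque is climbing (0.20 to 0.36 N m) while z holds 3 mm below the gap level. I'll ease off the twist and pressure, then release and retreat.

```bash
python3 -m jog '[{"dx":0,"dy":0,"dz":-0.0003,"ax":0,"ay":0,"az":-0.03},{"dx":0,"dy":0,"dz":-0.0003,"ax":0,"ay":0,"az":-0.03},{"dx":0,"dy":0,"dz":0,"ax":0,"ay":0,"az":0},{"dx":0,"dy":0,"dz":0,"ax":0,"ay":0,"az":0},{"dx":0,"dy":0,"dz":0,"ax":0,"ay":0,"az":0}]'
python3 -m jog '[{"dx":0,"dy":0,"dz":0,"ax":0,"ay":0,"az":0},{"dx":0,"dy":0,"dz":0,"ax":0,"ay":0,"az":0},{"dx":0,"dy":0,"dz":0,"ax":0,"ay":0,"az":0},{"dx":0,"dy":0,"dz":0,"ax":0,"ay":0,"az":0},{"dx":0,"dy":0,"dz":0,"ax":0,"ay":0,"az":0}]' 0.065
python3 -m jog '[{"dx":0,"dy":0,"dz":-0.01,"ax":0,"ay":0,"az":0},{"dx":0,"dy":0,"dz":-0.03,"ax":0,"ay":0,"az":0},{"dx":0,"dy":0,"dz":-0.03,"ax":0,"ay":0,"az":0},{"dx":0,"dy":0,"dz":-0.03,"ax":0,"ay":0,"az":0},{"dx":0,"dy":0,"dz":0,"ax":0,"ay":0,"az":0}]' >/dev/null
python3 - <<'E'
from h import *
st();a=capture("wrist")["image"];b=capture("side")["image"]
b=cv2.resize(b[100:220,190:350],(560,420));cv2.imwrite("pics/end.png",np.vstack([a,b])[:,:,::-1][::1]);
cv2.imwrite("pics/end.png",cv2.resize(np.hstack([a,b]),(800,300))[:,:,::-1])
E
```

```text
time_s: 27.62
tool_pos: [0.5549, 0.1698, 0.1094]
ee_rot: [[0.878, 0.479, 0.0], [0.479, -0.878, -0.001], [-0.0, 0.0, -1.0]]
wrist_force: [3.8, -3.4, 1.7]
grip_width: 0.0348
grip_force: 31.3
time_s: 28.25
tool_pos: [0.5548, 0.1701, 0.1095]
ee_rot: [[0.878, 0.479, -0.0], [0.479, -0.878, 0.0], [-0.0, -0.0, -1.0]]
wrist_force: [0.1, 0.1, 0.2]
grip_width: 0.0646
grip_force: 0.0
28.875 pos [0.5568 0.1703 0.2134] F [-0.2   0.42 -0.18] T [ 0.002 -0.023  0.059] w 0.0647 gf 0.0 j [0.102 0.101 1.755 0.    1.279 1.174]
[[0.8779, 0.4788, 0.0068], [0.4788, -0.8779, 0.0008], [0.0064, 0.0026, -1.0]]
```

View pics/end.png

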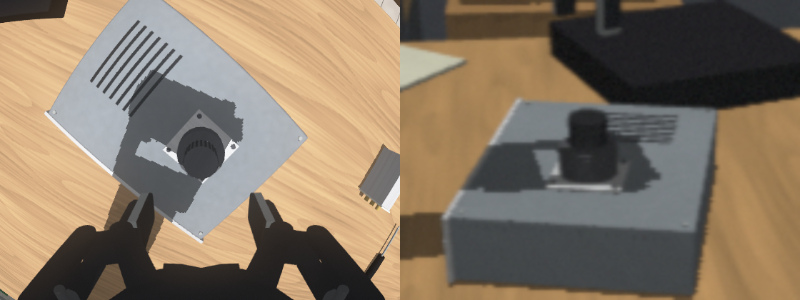

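The cap sits level and centred on the flange (left view (200,150), right view (588,150)), skirt down to the flange, and the gripper is clear.

```bash
python3 -c "
from bench import *
print(hand_in())"
```

```text
the job is handed in; nothing more can be done
None
```

I screwed the cap home: it dropped into the thread starts going anticlockwise, turned clockwise to a firm stop (about 0.36 N m), and was released. I handed the job in at about 29 s; no verdict came back.

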